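# Clear the failed bunches and hold the mould's top half over its pins

### The arm

A 6-joint arm with a two-finger parallel gripper is mounted at the origin on a cart in front of the work surface, level with it; the furniture and walls round the work are solid. World frame = base frame: x ahead of the robot, y to its left, z up, the work surface at z = 0. Lengths are in m, angles in rad, forces in N, time in s.
With the tool pointing down it reaches from about 0.425 to 0.95 m from the base axis. Payload 3.5 kg.
Tool frame: the origin (TCP) lies at the very end of the fingers, on their centre line; the grasp point (between the pads) lies 19 mm behind it; z points along the fingers, y is the line along which they close (so a half turn about z gives the same grasp; the last joint's range is limited). The gripper opens to 85 mm and grips with 20 to 120 N. Pads are 22 mm wide; open, the fingers measure 114 mm over their backs; the gripper's body (76 mm by 85 mm) begins 54 mm behind the grasp point. The pads swing forward as they close: fully open they stand 13 mm farther back than shut.
Start: joints at [1.084, 0.286, 1.577, -0, 1.279, -0.15], TCP at [0.223, 0.637, 0.231] pointing down, gripper open.
Joint ranges: [-2.77, 2.77], [-0.9, 2.22], [0.21, 2.48], [-1.53, 4.67], [0.24, 2.81], [-2.84, 2.84]. Speed limits (rad/s): [2.79, 2.79, 3.14, 3.14, 3.14, 3.14].

### API

Orientations are given as a unit quaternion [x, y, z, w].
In Python, from plant import ctrl gives the robot as it stands.
- The arm moves only by the tool run_rows, called after "Emit:" by a JSON object that holds its "api" and its "payload". Schema: {"type":"object","properties":{"rows":{"type":"string"},"clamp_n":{"type":"number"},"only":{"type":"string"},"quiet":{"type":"boolean"},"lines":{"type":"string"}},"required":["rows"],"additionalProperties":false}. rows is a string of 1 to 10 rows, parted by semicolons, with the numbers parted by spaces; each row has 7 numbers: dx, dy, dz in units of 5 mm, then a rotation vector rx, ry, rz in units of 0.1 rad, then the opening from 0.0 (shut) to 1.0 (fully open); each row is the pose to reach, as a shift and turn from the pose commanded when the call began, along the tool's axes at that moment; what a row does not reach only later rows make up. A row lasts 1/8 s, in which the tool goes at most 0.0625 m and 0.188 rad, less where a joint would pass 70% of its speed; a pose out of reach is approached as far as the arm can. The fingers move at their own pace and stop on an object; clamp_n is the grip in N (left out, the last holds). Time passes only in rows, so rows that do not move let the fingers close. The tool returns the time, the measured TCP pose, the force, the opening and the grip force at its end. only (a regular expression) keeps the lines of the reply that match it, lines (a string "A,B") keeps lines A to B, and quiet returns only ok. Input that does not fit is refused with a message, and nothing moves.
- ctrl.get_state(): the state, without advancing time (a new reading comes with each control period).
- ctrl.read_camera(name): name is "scene" or "top" or "wrist"; returns a dict with "pixels" (420x560x3 uint8, red, green, blue), "camera_matrix" (3x3 intrinsics, pixels), "xyz" and "orientation" of the camera in the world. Camera axes: x right, y down, z forward; pixel columns grow to the right and rows downward; lengths in m; the calibration is good to about 2 mm. A picture is of the moment at which its call begins. There is no depth.
- ctrl.sign_off(): hands the job in; it is judged then, once.
The state is a dict: "time": time; "qpos": joint angles; "dq": joint speeds; "joint_efforts": joint torques, N m; "eef_pos": TCP position; "tcp_rot": TCP orientation; "contact_force": force on the tool from outside, world axes, zero at the start; "wrist_torque": the same for the moment, N m; "opening": opening from 0.0 (shut) to 1.0 (fully open); "finger_force": force on a finger pad.
Only numpy, scipy, OpenCV 4.12 (cv2) and the standard library are available. Lean on these libraries where they do the work, as an engineer would, in place of code of your own. Each camera call takes 0.05 s, during which the arm holds its last target. There are 200 camera calls.

### The job

Two of the four bunches in the cigar mould wear a red paper band because they failed the draw test: lay both flat inside the open pine reject box and let go of them, leaving the two unmarked bunches lying in their grooves. Then take the mould's loose top half by the spine on its ribbed back, carry it over the paste pot and the other things standing in between without disturbing them, and bring it level and square over the bottom half, each pin right under its hole. Do not lower it on: keep it hovering a finger's breadth (1 to 2 cm) above the pin tips, touching neither mould nor bunches, and finish while holding it still there, so that the roller can tuck in the leaf ends before closing it himself.

Things in the scene. Friction and masses are not known exactly. Their poses are not given: they have to be found in the camera images.
- mould: bottom half of the cigar mould, ivory plastic, fixed to the table, 204 x 150 mm (x, y) and 28 mm high to its flat upper face; origin at the centre of its underside on the table, z up. Four grooves run along its y, centred at x = -67.5, -22.5, 22.5 and 67.5 mm, each 22 mm wide, 8 mm deep (floor at 20 mm) and 134 mm long
- pin_a (a point): tip of one steel register pin of the bottom half (10 mm thick, 14 mm tall above the flat face, tip 42 mm above the table), at x = 90, y = 45 mm in the mould's frame
- pin_b (a point): tip of the other register pin, at the other end of the diagonal, at x = -90, y = -45 mm in the mould's frame
- mould_top: loose top half of the mould, ivory plastic, 204 x 150 mm (x, y), 37 mm high, about 0.35 kg; it lies grooves down on the table, ribbed back up. Origin at the centre of its underside, z up. It fits the bottom half either way round (half a turn about z)
- spine (a point): middle of the top of the spine on the top half's back, 37 mm above the underside's centre; the spine is 20 mm wide, 22 mm high, along the top half's x. Beside it lie pockets 22 mm deep (floor 15 mm above the underside), 60 mm wide in y and free from x = -54 to 54 mm, bounded by 5 mm walls as high as the spine. Take it here from above
- hole_a (a point): mouth, on the underside of the top half, of one 14 mm through hole for a pin, at x = 90, y = 45 mm in the top half's frame
- hole_b (a point): mouth of the other pin hole, at x = -90, y = -45 mm in the top half's frame
- reject_a: MARKED with a red paper band 16 mm wide, 34 mm from its middle: a rolled bunch, dark brown, about 18 mm thick and 124 mm long, round with blunt ends but resting without rolling, 15 g or so; origin at the middle of its underside, y along its length. It starts in one of the four grooves of the mould (its underside 20 mm above the table, its top 10 mm above the flat face round the groove)
- reject_b: MARKED with a red paper band 16 mm wide, 34 mm from its middle: a rolled bunch, dark brown, about 18 mm thick and 124 mm long, round with blunt ends but resting without rolling, 15 g or so; origin at the middle of its underside, y along its length. It starts in one of the four grooves of the mould (its underside 20 mm above the table, its top 10 mm above the flat face round the groove)
- good_a: unmarked: a rolled bunch, dark brown, about 18 mm thick and 124 mm long, round with blunt ends but resting without rolling, 15 g or so; origin at the middle of its underside, y along its length. It starts in one of the four grooves of the mould (its underside 20 mm above the table, its top 10 mm above the flat face round the groove)
- good_b: unmarked: a rolled bunch, dark brown, about 18 mm thick and 124 mm long, round with blunt ends but resting without rolling, 15 g or so; origin at the middle of its underside, y along its length. It starts in one of the four grooves of the mould (its underside 20 mm above the table, its top 10 mm above the flat face round the groove)
- reject_box: open pine box for rejects, fixed, 150 x 161 mm outside (x, y), 31 mm high, inside 135 mm (x) by 144 mm (y), inner floor 18 mm above the table, walls rising 13 mm above that floor; origin at the centre of its underside. Two bunches fit side by side along its y, for example at x = -28 and 28 mm
- paste_pot: glazed pale paste pot, 64 mm across, 56 mm tall, loose, standing between the top half and the bottom half; origin at the centre of its underside. Leave it alone
- brass_weight: brass weight with a knob, 35 mm across, 54 mm tall, loose, standing near the pot; origin at the centre of its underside. Leave it alone
- wax_tin: low round green tin, 60 mm across, 26 mm tall, loose, in the same row; origin at the centre of its underside. Leave it alone

How it is judged:
On the way, in this order (a step that is already met when the one before it is completed fails the run):
1. both red-banded bunches lie flat in the reject box, released (x of reject_a in the frame of reject_box between -0.06 and 0.06 m and y of reject_a in the frame of reject_box between -0.06 and 0.06 m and z of reject_a in the frame of reject_box between 0.005 and 0.045 m and angle between reject_a's own y axis and vertical between 1.5008 and 1.6408 rad and contact force between the fingers and reject_a below 0.05 N and linear speed of each of reject_a, reject_b below 0.03 m/s and x of reject_b in the frame of reject_box between -0.06 and 0.06 m and y of reject_b in the frame of reject_box between -0.06 and 0.06 m and z of reject_b in the frame of reject_box between 0.005 and 0.045 m and angle between reject_b's own y axis and vertical between 1.5008 and 1.6408 rad and contact force between the fingers and reject_b below 0.05 N), for 0.2 s.
2. the top half is lifted off the table in the fingers (height (world z) of mould_top above 0.03 m and contact force between the fingers and mould_top above 1 N), for 0.2 s.
At the end, for the whole second after the job is handed in: Marked bunches flat in the box (within 60 mm of its centre in x and y, tilt < 0.07 rad), released; unmarked ones within 8 mm of their start; top half held still, level within 0.07 rad, holes within 7 mm of the pins in plan, underside 2 to 30 mm above their tips, touching only the fingers (all of step 1 and distance of each of good_a, good_b from where it was at the start of the episode below 0.008 m and contact force between each of the fingers, mould_top and good_a below 0.05 N and contact force between each of the fingers, mould_top and good_b below 0.05 N and ((horizontal distance between pin_a and hole_a below 0.007 m and horizontal distance between pin_b and hole_b below 0.007 m) or (horizontal distance between pin_a and hole_b below 0.007 m and horizontal distance between pin_b and hole_a below 0.007 m)) and angle between mould_top's own z axis and vertical below 0.07 rad and z of mould_top in the frame of mould between 0.044 and 0.072 m and contact force between the fingers and mould_top above 1 N and linear speed of mould_top below 0.02 m/s and contact force between mould_top and mould below 0.05 N and contact force between mould_top and reject_a below 0.05 N and contact force between mould_top and reject_b below 0.05 N and contact force between mould_top and paste_pot below 0.05 N and contact force between mould_top and brass_weight below 0.05 N and contact force between mould_top and wax_tin below 0.05 N and contact force between mould_top and reject_box below 0.05 N); the arm keeps its last pose, push and grip.
It fails at once if the pot, the weight or the tin is pushed by more than 15 mm (distance of any of paste_pot, brass_weight, wax_tin from where it was at the start of the episode above 0.015 m).
It fails at once if an unmarked bunch is shifted out of its place (distance of any of good_a, good_b from where it was at the start of the episode above 0.012 m).
It fails at once if the top half touches the bottom half or the bunches in it (contact force between mould_top and mould above 1 N or contact force between mould_top and good_a above 1 N or contact force between mould_top and good_b above 1 N).
It also fails if it takes over 64 s, if anything falls off the work surface, if the arm or the gripper's body presses on something with over 40 N, if the wrist force passes 120 N, or if a joint passes its speed limit or range.

## Working session

There is one attempt and no reset: what is moved stays moved. The work goes in short steps, Python scripts to look and compute and a tool call to move; the robot and the scene stay as the last step left them, time stands still between calls to the robot, and variables do not carry over. Pictures are saved under pics/ and viewed, at most 10 in all, crops included, and the job is handed in when it is done.

```bash
ls; mkdir -p pics; python3 - <<'E'
from plant import ctrl
import cv2
for n in ("top","scene"):
    c=ctrl.read_camera(n); cv2.imwrite(f"pics/{n}0.png",c["pixels"][:,:,::-1]); print(n,c["camera_matrix"],c["xyz"],c["orientation"])
s=ctrl.get_state(); print(s)
E
```

```text
pics
plant.py
top [[435.6721013    0.         279.11688286]
 [  0.         435.6721013  206.29418879]
 [  0.           0.           1.        ]] [0.43460999 0.02022886 1.22583574] [ 0.71434209 -0.69880292  0.02714976 -0.02554901]
scene [[456.93567417   0.         280.69459165]
 [  0.         456.93567417 221.03728723]
 [  0.           0.           1.        ]] [-0.27076706  0.56524907  0.55059385] [-0.37933245  0.76603108 -0.45864062  0.24280046]
{'time': 0.1, 'qpos': array([ 1.08401725e+00,  2.87104937e-01,  1.57801377e+00,  2.04688565e-05,
        1.27859207e+00, -1.50022905e-01]), 'dq': array([ 5.28012123e-04, -9.25207663e-04, -2.45562661e-03, -1.03353845e-03,
        4.00790346e-04,  3.48738874e-05]), 'joint_efforts': array([ 1.32194466e-03, -4.07302022e+01, -2.93698543e+01, -1.57709069e-04,
        3.42416351e-03, -4.19417844e-06]), 'eef_pos': array([0.22274437, 0.63657107, 0.23007603]), 'tcp_rot': array([ 1.67586416e-01,  9.85856821e-01, -1.00275948e-03, -3.40841286e-04]), 'contact_force': array([ 0.40710939,  0.14279675, -0.11003007]), 'wrist_torque': array([ 0.00088426, -0.02734976,  0.00980644]), 'finger_force': 0.0, 'opening': 0.9987646898443797}
```

View pics/top0.png

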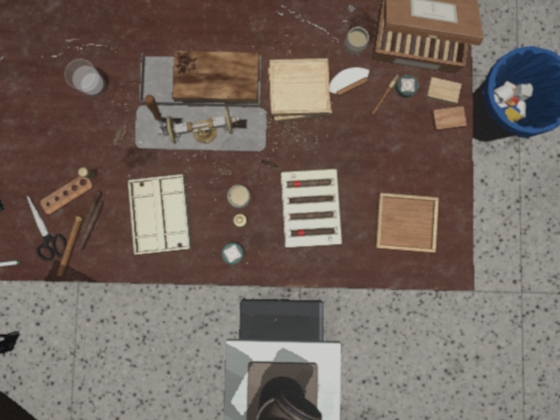

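View pics/scene0.png

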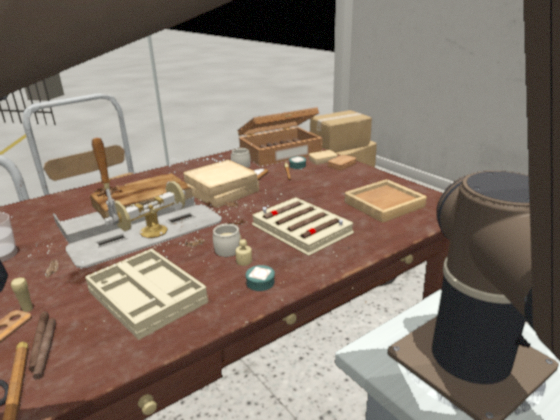

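The top view shows the mould at about (311,208) with red bands in its first and last grooves. The top half is at (159,214), the box at (408,222), the pot at (238,196), the weight at (240,220) and the tin at (232,253). I'll enlarge these.

```bash
python3 - <<'E'
import cv2,numpy as np
i=cv2.imread("pics/top0.png")
f=lambda x,y,w,h,s:cv2.resize(i[y:y+h,x:x+w],None,fx=s,fy=s,interpolation=cv2.INTER_CUBIC)
cv2.imwrite("pics/c1.png",np.hstack([f(271,160,80,98,5),f(120,160,80,98,5)]))
cv2.imwrite("pics/c2.png",np.hstack([f(368,180,80,80,5),f(205,180,80,80,5)]))
E
```

```text
(no output)
```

View pics/c1.png

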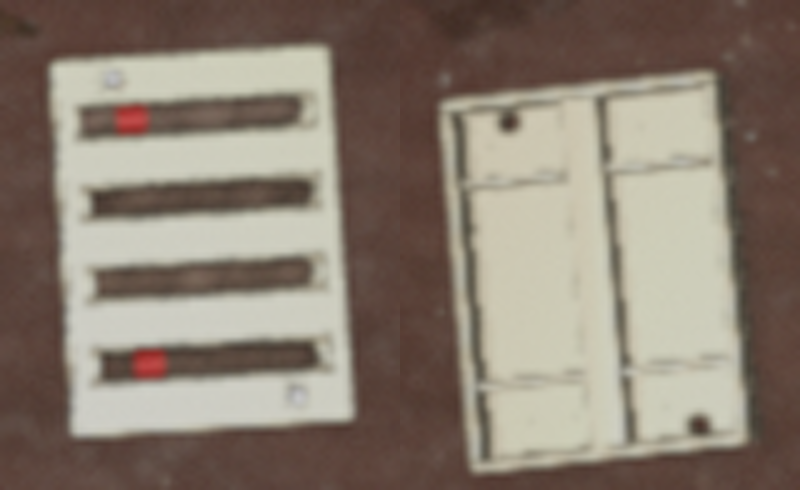

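View pics/c2.png

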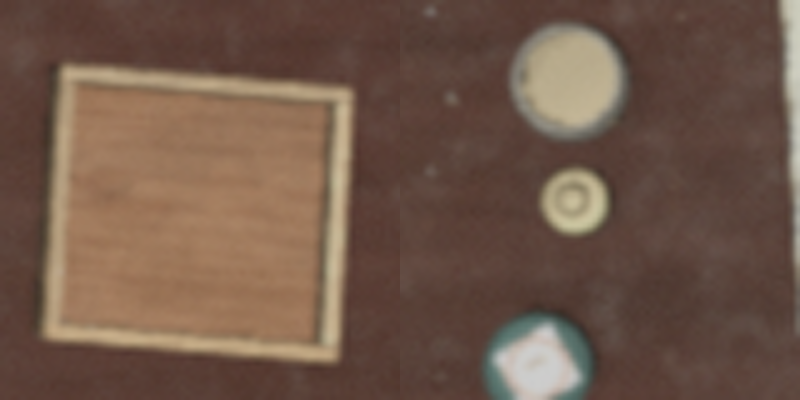

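The crops give these crop pixels:
- **Mould corners:** (51,63), (329,45), (354,420) and (72,437). Pins are at (112,79) and (297,396).
- **Red bands:** they are on the top bunch, (80,122)–(302,111), and the bottom bunch, (100,365)–(320,353).
- **Top half corners:** (440,100), (716,71), (748,441) and (474,473). Holes are at (509,122) and (699,425).
- **Box corners:** (60,65), (353,88), (340,360) and (43,338).

```bash
cat > geo.py <<'E'
import numpy as np
from scipy.optimize import least_squares
from scipy.spatial.transform import Rotation as R
K=np.array([[435.672,0,279.117],[0,435.672,206.294],[0,0,1]])
C=np.array([0.43460999,0.02022886,1.22583574]); RC=R.from_quat([0.71434209,-0.69880292,0.02714976,-0.02554901]).as_matrix()
def crop(p,x0,y0,s=5): return (np.array(p,float)+.5)/s-.5+[x0,y0]
def back(px,z):
    px=np.atleast_2d(px); d=(RC@np.linalg.inv(K)@np.c_[px,np.ones(len(px))].T).T
    return (C+d*((z-C[2])/d[:,2])[:,None])[:,:2]
def fit(local,world):   # 2D rigid: x,y,yaw
    f=lambda p:(np.array(local)@np.array([[np.cos(p[2]),np.sin(p[2])],[-np.sin(p[2]),np.cos(p[2])]])+p[:2]-world).ravel()
    r=least_squares(f,[*np.mean(world,0),0]); return r.x,np.abs(r.fun).max()
def corners(w,h): return [(w/2,h/2),(w/2,-h/2),(-w/2,-h/2),(-w/2,h/2)]  # image TL,TR,BR,BL
E
python3 - <<'E'
from geo import *
np.set_printoptions(precision=4,suppress=True)
m=back(crop([(51,63),(329,45),(354,420),(72,437)],271,160),.028)
p=back(crop([(112,79),(297,396)],271,160),.042)
print("mould",fit(corners(.204,.15)+[(.09,.045),(-.09,-.045)],np.r_[m,p]))
t=back(crop([(40,100),(316,71),(348,441),(74,473)],120,160),.037)
h=back(crop([(109,122),(299,425)],120,160),.015)
print("top",fit(corners(.204,.15),t),"holes",fit([(.09,.045),(-.09,-.045)],h))
b=back(crop([(60,65),(353,88),(340,360),(43,338)],368,180),.031)
print("box",fit(corners(.15,.161),b))
for n,a in dict(A=[(80,122),(302,111)],g1=[(92,204),(312,190)],g2=[(95,284),(313,271)],B=[(100,365),(320,353)]).items():
    e=back(crop(a,271,160),.033);d=e[0]-e[1];print(n,e.mean(0),np.linalg.norm(d),np.arctan2(-d[0],d[1]))
for n,a,z in (("pot",(168,78),.056),("weight",(174,200),.054),("tin",(138,362),.026)): print(n,back(crop(a,205,180),z))
from plant import ctrl
s=ctrl.get_state(); print(R.from_quat(s["tcp_rot"]).as_matrix())
E
```

```text
mould (array([ 0.5227, -0.0693,  0.0804]), np.float64(0.0026703647434691766))
top (array([0.4961, 0.3473, 0.1315]), np.float64(0.0011134030600558065)) holes (array([0.4959, 0.3483, 0.1318]), np.float64(0.00014828123262689008))
box (array([ 0.4884, -0.3345, -0.0546]), np.float64(0.000861073133717305))
A [ 0.5902 -0.0619] 0.12263113003381347 0.07209538344285192
g1 [ 0.5458 -0.0687] 0.1213017579278728 0.08592710691263582
g2 [ 0.5015 -0.0705] 0.11983440532855857 0.08164807349112861
B [ 0.4569 -0.0746] 0.12056041427483118 0.0763078530146757
pot [[0.5496 0.1295]]
weight [[0.4839 0.1246]]
tin [[0.3959 0.1442]]
[[-0.9438  0.3304 -0.001 ]
 [ 0.3304  0.9438 -0.0019]
 [ 0.0003 -0.0021 -1.    ]]
```

```bash
cat > go.py <<'E'
import sys
from geo import *
from plant import ctrl
x,y,z,a=map(float,sys.argv[1:5])   # target TCP and world angle of tool y
s=ctrl.get_state(); Rc=R.from_quat(s["tcp_rot"]); t=R.from_matrix(np.array([[-np.sin(a),np.cos(a),0],[np.cos(a),np.sin(a),0],[0,0,-1]]).T if 0 else np.array([[-np.sin(a),np.cos(a),0],[np.cos(a),np.sin(a),0],[0,0,-1.]]))
d=Rc.inv().apply(np.array([x,y,z])-s["eef_pos"]); r=(Rc.inv()*t).as_rotvec()
print("row",np.round(d,4),np.round(r,4),"t",round(s["time"],2))
E
python3 go.py 0.590 -0.0635 0.12 0.0804
```

```text
row [-0.578  -0.5392  0.111 ] [-2.0000e-03  9.0000e-04  1.1536e+00] t 0.1
```
Matrix: columns x=(-s,c,0), y=(c,s,0), z. As rows matrix [[-s,c,0],[c,s,0],[0,0,-1]] symmetric, fine. Clean silly line.

The manual's scale: shifts go in units of 5 mm and turns go in units of 0.1 rad. Converting my numbers, -0.578 m is -115.6, -0.539 m is -107.8, 1.154 rad is 11.54.

```bash
sed -i 's/np.array(\[\[-np.sin(a),np.cos(a),0\],\[np.cos(a),np.sin(a),0\],\[0,0,-1\]\]).T if 0 else //' go.py
```

Emit:
{"api": "run_rows", "payload": {"rows": "-11.4 -10.6 2.2 0 0 1.2 0.35;-23 -21.4 4 0 0 2.4 0.35;-34.6 -32.2 6 0 0 3.6 0.35;-46 -43 8 0 0 4.8 0.35;-57.6 -54 10 0 0 6 0.35;-69.2 -64.6 12 0 0 7.2 0.35;-80 -75.4 14 0 0 8.4 0.35;-92 -86 16 0 0 9.6 0.35;-104 -97 19 0 0 10.8 0.35;-115.6 -107.8 22.2 0 0 11.54 0.35", "clamp_n": 20}}

```text
time: 1.35
eef_pos: [0.511, 0.0864, 0.1485]
tcp_rot: [0.679, 0.734, 0.0, 0.0]
contact_force: [0.4, -0.2, 0.3]
opening: 0.348
finger_force: 0.0
```

```bash
python3 go.py 0.590 -0.0635 0.12 0.0804
```

```text
row [-0.1556  0.0672  0.0285] [ 0.0003 -0.0002 -0.0033] t 1.35
```

Emit:
{"api": "run_rows", "payload": {"rows": "-10 4.4 2 0 0 0 0.35;-20 9 4 0 0 0 0.35;-30 13.4 5.6 0 0 0 0.35;-31.12 13.44 5.7 0 0 -0.03 0.35;-31.12 13.44 5.7 0 0 -0.03 0.35"}}

```text
time: 1.98
eef_pos: [0.5892, -0.0613, 0.1197]
tcp_rot: [0.678, 0.736, -0.0, -0.001]
contact_force: [0.2, -0.5, 0.3]
opening: 0.351
finger_force: 0.0
```

```bash
python3 go.py 0.590 -0.0635 0.0295 0.0804
python3 - <<'E'
from plant import ctrl
import cv2
c=ctrl.read_camera("wrist"); cv2.imwrite("pics/w1.png",c["pixels"][:,:,::-1]); print(c["camera_matrix"],c["xyz"],c["orientation"])
E
```

```text
row [-0.0023  0.0007  0.0902] [-0.0015 -0.0009  0.0016] t 1.98
[[308.58120954   0.         280.99713526]
 [  0.         308.58120954 204.45048684]
 [  0.           0.           1.        ]] [0.58480094 0.00987064 0.26213335] [0.98909589 0.04094623 0.00434277 0.1413997 ]
```

View pics/w1.png

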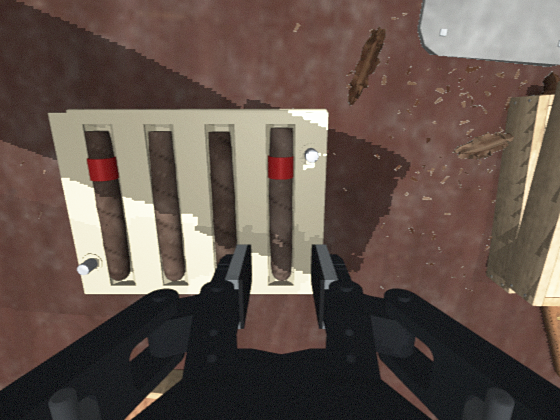

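The fingers straddle banded bunch A, which is centred at column 281. The pin tips are at about (314,155) and (83,269). I'll cross-check the mould pose from this view and descend.

```bash
python3 - <<'E'
import geo; from geo import *
np.set_printoptions(precision=4,suppress=True)
geo.K=np.array([[308.581,0,281.],[0,308.581,204.45],[0,0,1]]);geo.C=np.array([0.58480094,0.00987064,0.26213335]);geo.RC=R.from_quat([0.98909589,0.04094623,0.00434277,0.1413997]).as_matrix()
p=back([(314,155),(83,269)],.042); print(p,fit([(.09,.045),(-.09,-.045)],p))
print(fit([(.102,.075),(-.102,.075)],back([(327,110),(50,113)],.028)))
e=back([(281,127),(281.5,280)],.031); print(e,e.mean(0))
E
```

```text
[[ 0.6098 -0.0158]
 [ 0.4373 -0.1204]] (array([ 0.5235, -0.0681,  0.0815]), np.float64(0.00018258746708410545))
(array([ 0.5236, -0.0684,  0.0926]), np.float64(0.0011037310084350827))
[[ 0.5848  0.0011]
 [ 0.5955 -0.1233]] [ 0.5902 -0.0611]
```

Emit:
{"api": "run_rows", "payload": {"rows": "-0.4 0.14 6 0 0 0.02 0.35;-0.4 0.14 12 0 0 0.02 0.35;-0.4 0.14 16 0 0 0.02 0.35;-0.4 0.14 18.04 0 0 0.02 0.35;-0.4 0.14 18.04 0 0 0.02 0.35;-0.4 0.14 18.04 0 0 0.02 0.35;-0.4 0.14 18.04 0 0 0.02 0", "clamp_n": 20}}

```text
time: 2.9
eef_pos: [0.5902, -0.0637, 0.0315]
tcp_rot: [0.678, 0.735, -0.001, -0.001]
contact_force: [-5.7, -0.9, 4.1]
opening: 0.214
finger_force: 22.4
```

Emit:
{"api": "run_rows", "payload": {"rows": "0 0 0 0 0 0 0;0 0 0 0 0 0 0;0 0 -2 0 0 0 0;0 0 -6 0 0 0 0;0 0 -12 0 0 0 0;0 0 -16 0 0 0 0;0 0 -16 0 0 0 0"}}

```text
time: 3.78
eef_pos: [0.5927, -0.0638, 0.1134]
tcp_rot: [0.678, 0.735, 0.001, 0.003]
contact_force: [0.4, -0.2, 0.1]
opening: 0.218
finger_force: 21.9
```

```bash
python3 -c "
import numpy as np
for s in (1,-1):
  a=-0.0546; print(0.4884+s*.028*np.cos(a), -0.3345+s*.028*np.sin(a))"
python3 go.py 0.5164 -0.336 0.11 -0.0546
```

```text
0.5163582741275038 -0.3360280405136484
0.4604417258724962 -0.33297195948635167
row [-0.2651 -0.0981  0.0034] [0.006  0.0017 0.1356] t 3.77
```

Emit:
{"api": "run_rows", "payload": {"rows": "-10 -3.6 0.6 0.06 0 0.5 0;-20 -7.4 0.6 0.06 0 1 0;-30 -11 0.6 0.06 0 1.36 0;-40 -14.8 0.6 0.06 0 1.36 0;-48 -18 0.6 0.06 0 1.36 0;-53 -19.6 0.6 0.06 0 1.36 0;-53 -19.6 0.6 0.06 0 1.36 0;-53 -19.6 0.6 0.06 0 1.36 0"}}

```text
time: 4.78
eef_pos: [0.5142, -0.3343, 0.1061]
tcp_rot: [0.726, 0.687, -0.002, -0.003]
contact_force: [-0.9, 0.3, -0.4]
opening: 0.218
finger_force: 21.9
```

```bash
python3 go.py 0.5164 -0.336 0.0305 -0.0546
```

```text
row [-0.0016  0.0028  0.0756] [-0.0073 -0.0012 -0.0003] t 4.78
```

In the tool's units: 0.0755 m is 15.1, 0.07 m is 14, -0.006 rad is -0.06.

Emit:
{"api": "run_rows", "payload": {"rows": "-0.32 0.4 6 -0.06 0 0 0;-0.32 0.4 11 -0.06 0 0 0;-0.32 0.4 14 -0.06 0 0 0;-0.32 0.4 15.1 -0.06 0 0 0;-0.32 0.4 15.1 -0.06 0 0 0;-0.32 0.4 15.1 -0.06 0 0 0.35;-0.32 0.4 15.1 -0.06 0 0 0.35;-0.32 0.4 15.1 -0.06 0 0 0.35"}}

```text
time: 5.78
eef_pos: [0.5162, -0.3374, 0.0322]
tcp_rot: [0.726, 0.687, -0.0, 0.001]
contact_force: [0.7, -0.3, 0.1]
opening: 0.353
finger_force: 0.0
```

```bash
python3 go.py 0.457 -0.0745 0.11 0.081
```

```text
row [ 0.2592 -0.0735 -0.0781] [ 0.0007  0.0011 -0.1361] t 5.78
```

Emit:
{"api": "run_rows", "payload": {"rows": "0 0 -8 0 0 0 0.35;0 0 -15.6 0 0 0 0.35;10 -3 -15.6 0 0 -0.5 0.35;20 -6 -15.6 0 0 -1 0.35;32 -9 -15.6 0 0 -1.36 0.35;42 -12 -15.6 0 0 -1.36 0.35;50 -14.7 -15.6 0 0 -1.36 0.35;51.8 -14.7 -15.6 0 0 -1.36 0.35;51.8 -14.7 -15.6 0 0 -1.36 0.35;51.8 -14.7 -15.6 0 0 -1.36 0.35"}}

```text
time: 7.02
eef_pos: [0.4575, -0.0755, 0.1099]
tcp_rot: [0.678, 0.735, -0.0, 0.001]
contact_force: [-0.5, 0.2, 0.1]
opening: 0.349
finger_force: 0.0
```

```bash
python3 go.py 0.4565 -0.0745 0.0295 0.081
```

```text
row [ 0.0012 -0.001   0.0804] [ 0.0007  0.0011 -0.001 ] t 7.03
```

Emit:
{"api": "run_rows", "payload": {"rows": "0.2 -0.2 6 0 0 0 0.35;0.2 -0.2 11 0 0 0 0.35;0.2 -0.2 14.6 0 0 0 0.35;0.2 -0.2 16 0 0 0 0.35;0.2 -0.2 16 0 0 0 0.35;0.2 -0.2 16 0 0 0 0;0.2 -0.2 16 0 0 0 0;0.2 -0.2 16 0 0 0 0"}}

```text
time: 8.02
eef_pos: [0.4559, -0.0741, 0.0303]
tcp_rot: [0.678, 0.735, -0.001, 0.001]
contact_force: [-4.0, -3.0, 5.5]
opening: 0.207
finger_force: 21.9
```

Emit:
{"api": "run_rows", "payload": {"rows": "0 0 0 0 0 0 0;0 0 -2 0 0 0 0;0 0 -6 0 0 0 0;0 0 -12 0 0 0 0;0 0 -16 0 0 0 0;0 0 -16 0 0 0 0"}}

```text
time: 8.78
eef_pos: [0.4577, -0.0737, 0.1118]
tcp_rot: [0.678, 0.735, 0.001, 0.003]
contact_force: [0.3, -0.1, -0.0]
opening: 0.212
finger_force: 21.4
```

```bash
python3 go.py 0.4604 -0.333 0.11 -0.0546
```

```text
row [-0.2586 -0.0183  0.0023] [0.006  0.0019 0.1355] t 8.78
```

Emit:
{"api": "run_rows", "payload": {"rows": "-10 -0.8 0.4 0.06 0 0.5 0;-20 -1.6 0.4 0.06 0 1 0;-30 -2.4 0.4 0.06 0 1.36 0;-40 -3.2 0.4 0.06 0 1.36 0;-48 -3.6 0.4 0.06 0 1.36 0;-51.72 -3.6 0.4 0.06 0 1.36 0;-51.72 -3.6 0.4 0.06 0 1.36 0;-51.72 -3.6 0.4 0.06 0 1.36 0"}}

```text
time: 9.78
eef_pos: [0.4586, -0.331, 0.1069]
tcp_rot: [0.726, 0.688, -0.002, -0.003]
contact_force: [0.6, 1.2, -0.3]
opening: 0.212
finger_force: 21.4
```

```bash
python3 go.py 0.4604 -0.333 0.0295 -0.0546
```

```text
row [-0.0019  0.0025  0.0774] [-0.007  -0.0008  0.0005] t 9.78
```

In the tool's units: 0.0775 m is 15.5, 0.072 m is 14.4, -0.006 rad is -0.06.

Emit:
{"api": "run_rows", "payload": {"rows": "-0.4 0.4 6 -0.06 0 0 0;-0.4 0.4 11 -0.06 0 0 0;-0.4 0.4 14.4 -0.06 0 0 0;-0.4 0.4 15.5 -0.06 0 0 0;-0.4 0.4 15.5 -0.06 0 0 0;-0.4 0.4 15.5 -0.06 0 0 0.35;-0.4 0.4 15.5 -0.06 0 0 0.35;-0.4 0.4 15.5 -0.06 0 0 0.35"}}

```text
time: 10.78
eef_pos: [0.4604, -0.3352, 0.0307]
tcp_rot: [0.726, 0.687, -0.0, 0.001]
contact_force: [-0.5, 0.5, -0.3]
opening: 0.348
finger_force: 0.0
```

Emit:
{"api": "run_rows", "payload": {"rows": "0 0 -10 0 0 0 0.35;0 0 -20 0 0 0 0.35;0 0 -26 0 0 0 0.35;0 0 -26 0 0 0 0.35"}}

```text
time: 11.28
eef_pos: [0.4616, -0.3363, 0.1638]
tcp_rot: [0.726, 0.687, -0.0, 0.004]
contact_force: [1.2, -0.2, -0.4]
opening: 0.351
finger_force: 0.0
```

```bash
python3 - <<'E'
from plant import ctrl
import cv2
c=ctrl.read_camera("wrist"); a=c["pixels"][:,:,::-1]
cv2.imwrite("pics/w2.png",a)
E
python3 go.py 0.496 0.3478 0.16 1.7023
```

```text
row [ 6.839e-01 -2.200e-03 -6.000e-04] [-9.0000e-04  3.7000e-03 -1.7573e+00] t 11.32
```

View pics/w2.png

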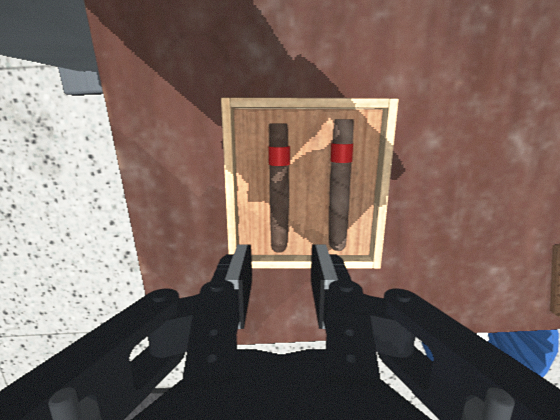

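Both banded bunches lie flat in the box, at (280,188) and (341,185). Next is the top half.

Emit:
{"api": "run_rows", "payload": {"rows": "12 0 0 0 0 -1.7 0.6;24 0 0 0 0 -3.4 0.6;36 0 0 0 0 -5.1 0.6;48 0 0 0 0 -6.8 0.6;60 0 0 0 0 -8.5 0.6;72 0 0 0 0 -10.2 0.6;84 0 0 0 0 -12 0.6;96 -0.2 0 0 0 -13.7 0.6;108 -0.2 0 0 0 -15.5 0.6;120 -0.4 0 0 0.03 -17 0.6"}}

```text
time: 12.58
eef_pos: [0.4897, 0.266, 0.1571]
tcp_rot: [-0.04, 0.999, -0.0, -0.003]
contact_force: [0.8, -0.0, 0.8]
opening: 0.601
finger_force: 0.0
```

```bash
python3 go.py 0.496 0.3478 0.16 1.7023
```

```text
row [-0.0128  0.081  -0.003 ] [ 0.0003 -0.0055 -0.0521] t 12.57
```

In the tool's units: 0.081 m is 16.2, 0.04 m is 8, -0.052 rad is -0.52.

Emit:
{"api": "run_rows", "payload": {"rows": "-1.2 8 0 0 0 -0.3 0.6;-2.56 16.2 0 0 -0.05 -0.52 0.6;-2.56 16.2 0 0 -0.05 -0.52 0.6;-2.56 16.2 0 0 -0.05 -0.52 0.6"}}

```text
time: 13.08
eef_pos: [0.4968, 0.3453, 0.1575]
tcp_rot: [-0.063, 0.998, -0.0, -0.0]
contact_force: [0.4, 0.2, -0.2]
opening: 0.605
finger_force: 0.0
```

```bash
python3 go.py 0.496 0.3478 0.018 1.7023
python3 - <<'E'
from plant import ctrl
import cv2
c=ctrl.read_camera("wrist"); cv2.imwrite("pics/w3.png",c["pixels"][:,:,::-1]); print(c["camera_matrix"],c["xyz"],c["orientation"])
E
```

```text
row [0.0005 0.0026 0.1395] [-0.0004 -0.0004 -0.0052] t 13.07
[[308.58120954   0.         280.99713526]
 [  0.         308.58120954 204.45048684]
 [  0.           0.           1.        ]] [0.42723765 0.33653253 0.29997124] [0.65434704 0.74292405 0.10571473 0.09337134]
```

View pics/w3.png

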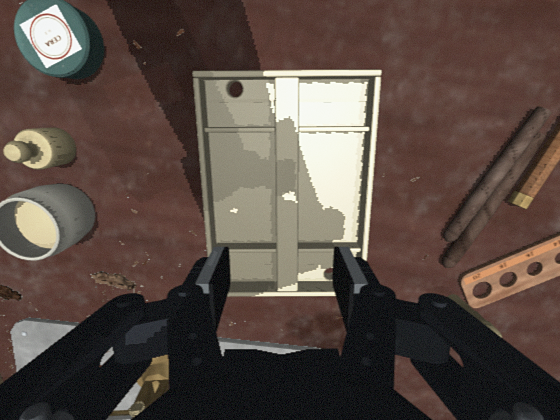

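```bash
python3 - <<'E'
import geo; from geo import *
np.set_printoptions(precision=4,suppress=True)
geo.K=np.array([[308.581,0,281.],[0,308.581,204.45],[0,0,1]]);geo.C=np.array([0.42723765,0.33653253,0.29997124]);geo.RC=R.from_quat([0.65434704,0.74292405,0.10571473,0.09337134]).as_matrix()
w=np.r_[back([(193,72),(382,71)],.037),back([(235,88),(330,273)],.015),back([(287,78),(287,291)],.037)]
L=[(-.102,-.075),(-.102,.075),(-.09,-.045),(.09,.045),(-.102,0),(.102,0)]
print(fit(L,w))
E
```

```text
(array([0.4941, 0.3503, 0.1308]), np.float64(0.006408470282298739))
```

Emit:
{"api": "run_rows", "payload": {"rows": "0.1 0.52 10 0 0 -0.05 0.6;0.1 0.52 18 0 0 -0.05 0.6;0.1 0.52 24 0 0 -0.05 0.6;0.1 0.52 27 0 0 -0.05 0.6;0.1 0.52 27.9 0 0 -0.05 0.6;0.1 0.52 27.9 0 0 -0.05 0.6", "clamp_n": 60}}

```text
time: 13.88
eef_pos: [0.4983, 0.3489, 0.0211]
tcp_rot: [-0.065, 0.998, 0.001, 0.002]
contact_force: [0.3, 0.1, 0.6]
opening: 0.6
finger_force: 0.0
```

Emit:
{"api": "run_rows", "payload": {"rows": "0 0 0 0 0 0 0;0 0 0 0 0 0 0;0 0 0 0 0 0 0;0 0 0 0 0 0 0;0 0 0 0 0 0 0;0 0 0 0 0 0 0", "clamp_n": 60}}

```text
time: 14.62
eef_pos: [0.4985, 0.3495, 0.0218]
tcp_rot: [-0.066, 0.998, 0.001, 0.003]
contact_force: [-0.7, -0.4, 5.5]
opening: 0.215
finger_force: 62.2
```

Emit:
{"api": "run_rows", "payload": {"rows": "0 0 -3 0 0 0 0;0 0 -7 0 0 0 0;0 0 -12 0 0 0 0;0 0 -17 0 0 0 0;0 0 -22 0 0 0 0;0 0 -24 0 0 0 0;0 0 -24 0 0 0 0"}}

```text
time: 15.5
eef_pos: [0.4975, 0.3489, 0.1412]
tcp_rot: [-0.066, 0.998, 0.001, 0.002]
contact_force: [-0.8, 0.1, -3.6]
opening: 0.221
finger_force: 61.1
```

```bash
python3 go.py 0.5232 -0.0687 0.14 1.652
```

```text
row [ 2.910e-02 -4.173e-01  4.000e-04] [0.0018 0.0049 0.05  ] t 15.5
```

In the tool's units: 0.029 m is 5.8, -0.417 m is -83.4, 0.04 rad is 0.4.

Emit:
{"api": "run_rows", "payload": {"rows": "0.6 -4 0 0 0 0.05 0;1.2 -12 0 0 0 0.1 0;2 -22 0 0 0.03 0.15 0;2.6 -32 0 0 0.05 0.2 0;3.2 -42 0 0 0.05 0.3 0;4 -52 0 0 0.05 0.4 0;4.6 -62 0 0 0.05 0.5 0;5.2 -72 0 0 0.05 0.5 0;5.6 -80 0 0 0.05 0.5 0;5.8 -83.4 0 0 0.05 0.5 0"}}

```text
time: 16.75
eef_pos: [0.5217, -0.0708, 0.1384]
tcp_rot: [-0.039, 0.999, 0.001, -0.002]
contact_force: [-0.1, -0.0, -3.2]
opening: 0.216
finger_force: 61.0
```

Emit:
{"api": "run_rows", "payload": {"rows": "0 0 0 0 0 0 0;0 0 0 0 0 0 0;0 0 0 0 0 0 0"}}

```text
time: 17.12
eef_pos: [0.5227, -0.0672, 0.1394]
tcp_rot: [-0.041, 0.999, 0.001, -0.001]
contact_force: [-0.1, -0.5, -2.4]
opening: 0.215
finger_force: 61.1
```

```bash
python3 go.py 0.526 -0.0685 0.14 1.652
python3 - <<'E'
from plant import ctrl
import cv2
c=ctrl.read_camera("top"); cv2.imwrite("pics/t3.png",cv2.resize(c["pixels"][150:270,240:400,::-1],None,fx=5,fy=5,interpolation=cv2.INTER_CUBIC))
c=ctrl.read_camera("wrist"); cv2.imwrite("pics/w4.png",c["pixels"][:,:,::-1]); print(c["xyz"],c["orientation"])
E
```

```text
row [-0.0032 -0.0016 -0.0006] [ 0.0016 -0.0023  0.0018] t 17.12
[ 0.45314926 -0.07324769  0.28207117] [0.67045814 0.72858067 0.10366107 0.09439529]
```

View pics/w4.png

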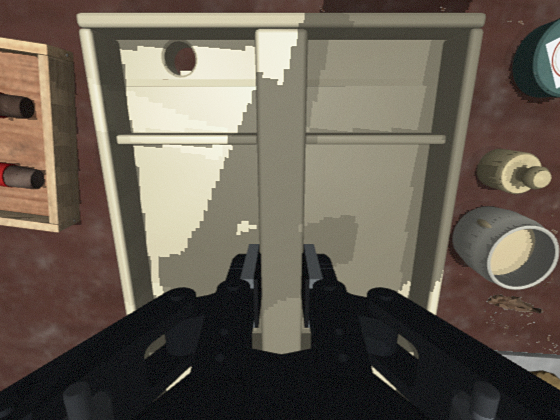

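The top half hangs level in the fingers. Its far corners are at (78,15) and (485,14), the hole is at (180,58), and the spine is along column 281. I'll compute its offset from the TCP.

```bash
python3 - <<'E'
import geo; from geo import *
np.set_printoptions(precision=4,suppress=True)
geo.K=np.array([[308.581,0,281.],[0,308.581,204.45],[0,0,1]]);geo.C=np.array([ 0.45314926,-0.07324769,0.28207117]);geo.RC=R.from_quat([0.67045814,0.72858067,0.10366107,0.09439529]).as_matrix()
w=np.r_[back([(78,14),(485,14)],.155),back([(180,58)],.133)]
print(w,fit([(-.102,-.075),(-.102,.075),(-.09,-.045)],w))
E
```

```text
[[ 0.424  -0.1495]
 [ 0.4117 -0.002 ]
 [ 0.4326 -0.1195]] (array([ 0.5192, -0.0674,  0.0815]), np.float64(0.001015220195451666))
```

View pics/t3.png

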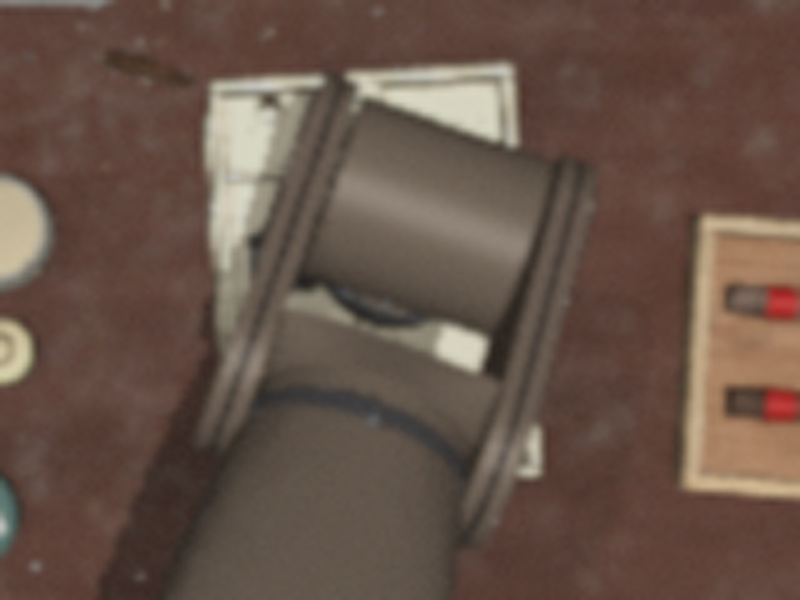

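In the top view, three corners of the top half show at crop pixels (210,82), (513,65) and (543,475).

```bash
python3 - <<'E'
from geo import *
print(fit(corners(.204,.15)[:3],back(crop([(210,82),(513,65),(543,475)],240,150),.156)))
E
python3 go.py 0.5265 -0.069 0.078 1.652
```

```text
(array([ 0.51929997, -0.06900138,  0.08393931]), np.float64(0.0005068706347711727))
row [-0.0036 -0.0019  0.0616] [ 0.0013 -0.0019  0.0017] t 17.23
```

In the tool's units: 0.057 m is 11.4, 0.059 m is 11.8, -0.002 rad is -0.02.

Emit:
{"api": "run_rows", "payload": {"rows": "-0.2 -0.8 2 0 0 0 0;-0.2 -0.8 4 0 -0.02 0.02 0;-0.2 -0.8 6 0 -0.02 0.02 0;-0.2 -0.8 8 0 -0.02 0.02 0;-0.2 -0.8 9.6 0 -0.02 0.02 0;-0.2 -0.8 10.8 0 -0.02 0.02 0;-0.2 -0.8 11.4 0 -0.02 0.02 0;-0.2 -0.8 11.8 0 -0.02 0.02 0;-0.2 -0.8 11.8 0 -0.02 0.02 0;-0.2 -0.8 11.8 0 -0.02 0.02 0"}}

```text
time: 18.48
eef_pos: [0.5244, -0.0724, 0.0809]
tcp_rot: [-0.04, 0.999, 0.0, 0.0]
contact_force: [0.2, 0.1, -2.5]
opening: 0.222
finger_force: 61.1
```

```bash
python3 go.py 0.5265 -0.069 0.0785 1.652
```

```text
row [-0.0024  0.0032  0.0024] [ 0.0009  0.0007 -0.002 ] t 18.48
```

In the tool's units: 0.0032 m is 0.64, -0.0024 m is -0.48, -0.002 rad is -0.02.

Emit:
{"api": "run_rows", "payload": {"rows": "-0.48 0.64 0.3 0 0 -0.02 0;-0.48 0.64 0.44 0 0 -0.02 0;-0.48 0.64 0.44 0 0 -0.02 0;-0.48 0.64 0.44 0 0 -0.02 0"}}

```text
time: 18.98
eef_pos: [0.5263, -0.0689, 0.0784]
tcp_rot: [-0.041, 0.999, 0.001, 0.0]
contact_force: [1.4, 0.4, -1.5]
opening: 0.217
finger_force: 61.1
```

```bash
python3 go.py 0.5265 -0.069 0.0785 1.652
python3 - <<'E'
from plant import ctrl
import cv2,numpy as np
c=ctrl.read_camera("scene"); a=cv2.resize(c["pixels"][180:270,235:375,::-1],None,fx=4,fy=4,interpolation=cv2.INTER_CUBIC)
cv2.imwrite("pics/s5.png",a)
t=ctrl.read_camera("top");cv2.imwrite("pics/t5.png",cv2.resize(t["pixels"][150:270,240:400,::-1],None,fx=5,fy=5,interpolation=cv2.INTER_CUBIC))
E
```

```text
row [-0.0002 -0.0001 -0.0001] [ 0.0012  0.0001 -0.    ] t 18.98
```

View pics/t5.png

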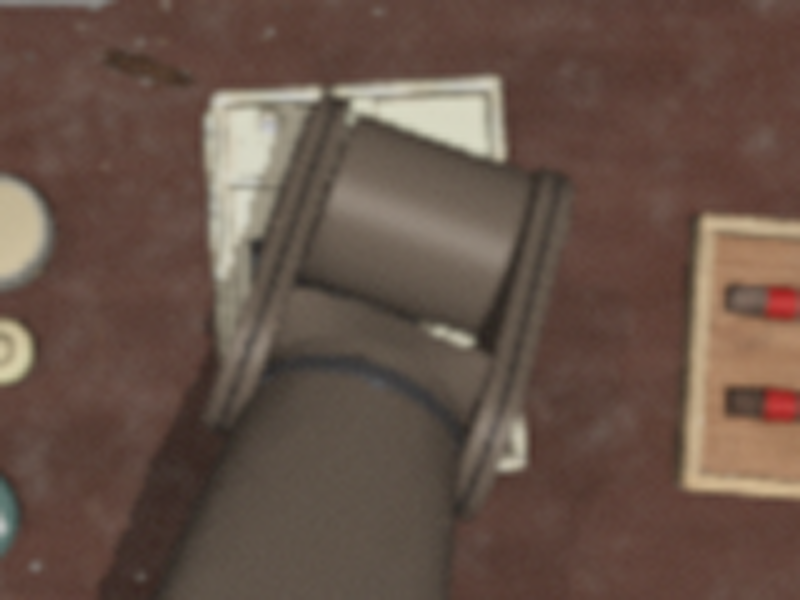

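The corners now show at (211,92), (498,76) and (527,468). I'll check the fit and let it settle.

Emit:
{"api": "run_rows", "payload": {"rows": "0 0 0 0 0 0 0;0 0 0 0 0 0 0;0 0 0 0 0 0 0;0 0 0 0 0 0 0"}}

```text
time: 19.58
eef_pos: [0.5263, -0.0689, 0.0784]
tcp_rot: [-0.041, 0.999, 0.001, 0.0]
contact_force: [0.5, 0.3, -2.7]
opening: 0.216
finger_force: 61.1
```

```bash
python3 - <<'E'
from geo import *
print(fit(corners(.204,.15)[:3],back(crop([(211,92),(498,76),(527,468)],240,150),.094)))
E
```

```text
(array([ 0.52370675, -0.0702277 ,  0.08236421]), np.float64(0.001117741946590034))
```

```bash
python3 -c "
from plant import ctrl
print(ctrl.sign_off())"
```

```text
the job is handed in; nothing more can be done
None
```

I handed the job in with both red-banded bunches flat in the reject box and the top half held about 1.5 cm above the pins, aligned to within about 2 mm by camera; its tilt was judged from the gripper pose and pictures only, and the sign-off gave no verdict.

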